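Nip a sample cell in the rising-stem screw press

TASK

Take the sample cell by its blue grip and slide it fully home into the slot of the press's fork so that it stands upright on the platen. Then turn the red handwheel anticlockwise by its black crank knob, following it as it rises, until the platen has gently nipped the cell's flange snug under the fork: held firmly, not crushed. Let go and leave the bottles, jar and cup where they stand.

Things in the scene. Friction and masses are not known exactly. Their poses are not given: they have to be found in the camera images.
- press: Grey fixed screw press, base plate 240 x 120 x 12 mm. Origin: on the bench under the middle of the frame. x points from the open end of the fork (-x) to the handwheel (+x), z up. In this frame the handwheel's axis is at x = +60, y = 0 mm; the cell's home axis is at x = -75, y = 0 mm; base, platen, fork and wheel are all centred on y = 0.
- slot_end (a point): Point on the bench straight below the closed end of the slot in the press's steel fork; axes as the press. The fork is a level plate 10 mm thick, 54 mm wide; slot 22 mm wide, running 27 mm from its end to the open tine tips towards -x. The fork's height is not given: it was clamped for the last job with its underside anywhere from 55 to 69 mm above the bench, and stays there.
- platen: Round steel platen, 58 mm across, on stiff disc springs (40 N per mm) on an arm of the stem; origin at the centre of its top, straight below the cell's home; 35 to 39 mm above the bench at the start. It rises 24 mm per full anticlockwise turn (from above) of the handwheel and does not rotate.
- wheel (a joint): Angle of the red handwheel (rad), growing anticlockwise from above; rim 101 mm across; it rises with the stem, 24 mm per turn. Stiff thread: 4 to 6 N sideways on the crank knob turns it freely. Once the flange meets the fork, each further 1 N adds about 12 N on the platen: snug is 2.5 to 6 N above free turning; over 100 N on the platen crushes. It holds up to about 65 N when let go.
- hub (a point): Centre of the handwheel's hub, on the stem's axis, at the height of the rim's middle.
- crank_mid (a point): Centre of the black crank knob, an upright cylinder 18 mm in diameter and 36 mm tall that spins freely on a pin on the wheel's rim, 45 mm from the wheel's axis; its underside is 8 mm above the top of the rim.
- cell_grip (a point): Centre of the blue grip (upright cylinder, 26 mm in diameter, 26 mm tall) of the loose steel sample cell, on its axis 69 mm above its underside. z up along the cell.
- cell: The loose steel sample cell, 82 mm tall, about 0.25 kg; origin at the centre of its underside. Round flange 44 mm in diameter, 10 mm thick at the bottom; above it a neck 16 mm in diameter up to the blue grip, which begins 56 mm above the underside. The flange goes below the fork, the neck into its slot.
- iodine_bottle: Brown dropper bottle, 38 mm across, 107 mm tall; bystander; origin under its centre.
- red_cup: White specimen cup with red lid, 57 mm across, 60 mm tall; bystander; origin under its centre.
- white_jar: Small white jar, 27 mm across, 51 mm tall; bystander; origin under its centre.
- clear_bottle: Grey-white dropper bottle, 50 mm across, 132 mm tall; bystander; origin under its centre.
Not all that is in view belongs to the job. Leave any purple or yellow look-alike of the cell alone.

How it is judged (in metres and radians):
On the way, in this order (a step that is already met when the one before it is completed fails the run):
1. the cell stands upright on the platen, home in the fork's slot, before it is lifted (horizontal distance between cell and platen below 0.007 m and z of cell in the frame of platen between -0.003 and 0.003 m and angle between cell's own z axis and vertical below 0.08 rad), for 0.2 s.
2. the platen has risen and nips the cell under the fork with more than 20 N (value of joint wheel above 1.5 rad and contact force between cell and platen above 20 N), for 0.2 s.
At the end, for the whole second after the job is handed in: The cell stands upright (within 0.08 rad) within 7 mm of its home on the platen, at rest, and is nipped between platen and fork with 20 to 100 N (horizontal distance between cell and platen below 0.007 m and angle between cell's own z axis and vertical below 0.08 rad and contact force between cell and platen between 20 and 100 N and linear speed of cell below 0.01 m/s); the robot touches nothing.
It fails at once if the cell is crushed: more than 100 N between it and the platen (contact force between cell and platen above 100 N).
It fails at once if a bystander is moved by more than 30 mm (distance of any of iodine_bottle, red_cup, white_jar, clear_bottle from where it was at the start of the episode above 0.03 m).
It also fails if it takes over 72 s, if anything falls off the work surface, if the arm or the gripper's body presses on something with over 40 N, if the wrist force passes 120 N, or if a joint passes its speed limit or range.

ROBOT

A 6-joint arm with a two-finger parallel gripper is mounted at the origin on the work surface; the furniture and walls round the work are solid. World frame = base frame: x ahead of the robot, y to its left, z up, the work surface at z = 0. Lengths are in mm, angles in rad, forces in N, time in s.
With the tool pointing down it reaches from about 350 to 775 mm from the base axis. Payload 7.3 kg.
Tool frame: the origin (TCP) lies on the centre line of the jaws, within the pads' length; the fingertips stand finger_overhang ahead of it and the grasp point (between the pads) lies 8 mm behind it (finger_overhang is the distance from the TCP to the fingertips, in mm); z points along the fingers, y is the line along which they close (so a half turn about z gives the same grasp; the last joint's range is limited). The gripper opens to 92 mm and grips with 3 to 60 N. Pads are 19 mm wide; open, the fingers measure 130 mm over their backs; the gripper's body (75 mm by 190 mm) begins 47 mm behind the grasp point.
Start: joints at [1.004, 0.342, 1.524, -0, 1.275, -0.146], TCP at [214.447, 479.228, 201.741] pointing down, gripper open.
Joint ranges: [-2.53, 2.53], [-0.77, 2.02], [0.04, 2.7], [-1, 4.14], [0.28, 2.66], [-3.11, 3.11]. Speed limits (rad/s): [2.57, 2.57, 3.14, 3.14, 3.14, 3.14].

INTERFACE

Orientations are given as [roll, pitch, yaw] about the fixed x, y, z axes, in that order (R = Rz(yaw) Ry(pitch) Rx(roll)).
In Python, from plant import get_obs, capture, close_job, finger_overhang gives the robot as it stands.
- The arm moves only by the shell command python3 -m inch 'ROWS'. ROWS is JSON, one flat list of numbers, 7 for each row, row after row: the turn, a rotation vector about the tool's x, y, z scaled (see below), then the shift along the tool's x, y, z scaled (see below), then the closure, from -1 (fully open) to 1 (shut). In form: [ax, ay, az, tx, ty, tz, gripper, ax, ay, az, tx, ty, tz, gripper, ...]. A call has 1 to 10 rows; each row shifts and turns the commanded pose from where the row before left it, along the tool's axes as they then stand; what a row does not reach is not made up. The controller multiplies each number of a shift by 0.8 m and each number of a turn by 1.5 rad. A row lasts 1/12 s, in which the tool goes at most 41.7 mm and 7.16 degrees, less where a joint would pass 70% of its speed; a pose out of reach is approached as far as the arm can. A call with a number of a shift or a turn outside -1 to 1 is refused whole. A call with a gripper value outside its range is refused whole. The fingers move at their own pace and stop on an object; the grip force is fixed at half the most. Time passes only in rows, so rows that do not move let the fingers close. It gives the time, the measured TCP pose, the force, the opening and the grip force at its end, in the units of the state.
- get_obs(): the state, without advancing time (a new reading comes with each control period).
- capture(name): name is "side" or "top" or "wrist"; returns a dict with "image" (420x560x3 uint8, red, green, blue), "mtx" (3x3 intrinsics, pixels), "pose" (4x4, takes a point from camera to world coordinates). Camera axes: x right, y up, looking along -z (the intrinsics and any distortion apply to the point x, -y, -z); pixel columns grow to the right and rows downward; lengths in mm; the calibration is good to about 2 mm. A picture is of the moment at which its call begins. There is no depth.
- close_job(): hands the job in; it is judged then, once.
The state is a dict: "time": time; "joint_positions": joint angles; "dq": joint speeds; "tau": joint torques, N m; "tool_pos": TCP position; "tcp_rot": TCP orientation; "contact_force": force on the tool from outside, world axes, zero at the start; "moment": the same for the moment, N m; "grip_width": finger opening in mm; "finger_force": force on a finger pad.
Only numpy, scipy, OpenCV 4.12 (cv2) and the standard library are available. Lean on these libraries where they do the work, as an engineer would, in place of code of your own. Each camera call takes 0.05 s, during which the arm holds its last target. There are 200 camera calls.

## Working session

There is one attempt and no reset: what is moved stays moved. The work goes in short steps, Python scripts to look and compute and a shell command to move; the robot and the scene stay as the last step left them, time stands still between calls to the robot, and variables do not carry over. Pictures are saved under pics/ and viewed, at most 10 in all, crops included, and the job is handed in when it is done.

```bash
mkdir -p pics; ls
python3 - <<'E'
from plant import *
import cv2
print(finger_overhang, get_obs())
for n in("side","top"):
    c=capture(n);cv2.imwrite(f"pics/{n}0.png",c["image"][:,:,::-1]);print(n,c["mtx"].tolist(),c["pose"].round(4).tolist(),[k for k in c])
E
```

```text
pics
11.0 {'time': 0.0, 'joint_positions': array([ 1.00398932e+00,  3.42751555e-01,  1.52503230e+00, -5.10397163e-06,
        1.27537422e+00, -1.46013661e-01]), 'dq': array([ 0.00011641, -0.00025491,  0.00020112,  0.00137168,  0.00055525,
        0.00099858]), 'tau': array([-1.43244040e-03, -4.31248856e+01, -2.44211268e+01,  7.16570718e-02,
        5.60021424e-02, -4.80005224e-05]), 'tool_pos': array([214.2002488 , 478.82694968, 201.02468687]), 'tcp_rot': array([-3.14004317e+00, -2.22933787e-04,  2.72080062e+00]), 'contact_force': array([-0.37314455, -0.34877098, -1.03460127]), 'moment': array([-0.04442526,  0.06482309,  0.01700749]), 'finger_force': 0.0, 'grip_width': 91.82268862184995}
side [[525.839917372541, 0.0, 281.9027924615123], [0.0, 525.839917372541, 209.68355963106805], [0.0, 0.0, 1.0]] [[0.9101, -0.371, 0.1845, 760.1103], [0.4143, 0.8093, -0.4164, -488.7333], [0.0052, 0.4554, 0.8903, 1132.4276], [0.0, 0.0, 0.0, 1.0]] ['image', 'mtx', 'pose']
top [[451.9377590793825, 0.0, 277.9192043742662], [0.0, 451.9377590793825, 211.97034197910946], [0.0, 0.0, 1.0]] [[-0.0263, 0.9942, -0.1046, 450.9955], [-0.9996, -0.0271, -0.006, -12.6066], [-0.0088, 0.1044, 0.9945, 1285.4151], [0.0, 0.0, 0.0, 1.0]] ['image', 'mtx', 'pose']
```

View pics/side0.png

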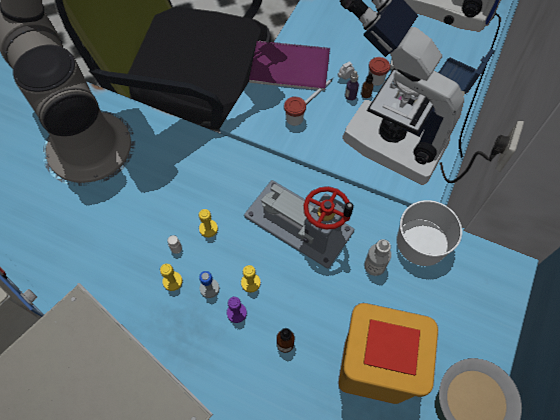

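View pics/top0.png

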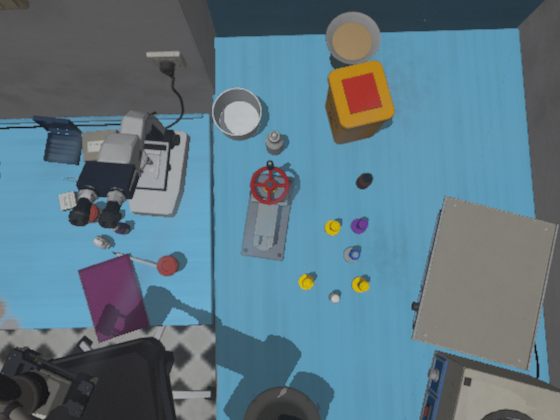

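The side view shows the press with its fork open towards (270,195), the red wheel at (327,208) and the black knob at (348,211). Objects that could be taken for the cell (side pixels): yellow (207,222), yellow (171,277), yellow (250,278), purple (236,309) and blue grip (208,283). I choose the blue one at (208,283), which is (353,254) in the top view. Next I'll check it in a crop.

Run:
```python
import cv2,numpy as np
s=cv2.imread("pics/side0.png");t=cv2.imread("pics/top0.png")
f=lambda im,x,y,w,h,k:cv2.resize(im[y:y+h,x:x+w],None,fx=k,fy=k,interpolation=cv2.INTER_CUBIC)
a=f(s,240,170,120,100,4)   #480x400
b=f(s,185,260,50,50,4)     #200x200
c=f(t,235,155,64,110,5)    # 320x550
d=f(t,335,235,40,40,5)
out=np.zeros((600,800,3),np.uint8)
out[:400,:480]=a;out[400:600,:200]=b;out[:550,480:800]=c;out[400:600,230:430]=d
cv2.imwrite("pics/comp0.png",out)
```

```text
(no output)
```

View pics/comp0.png

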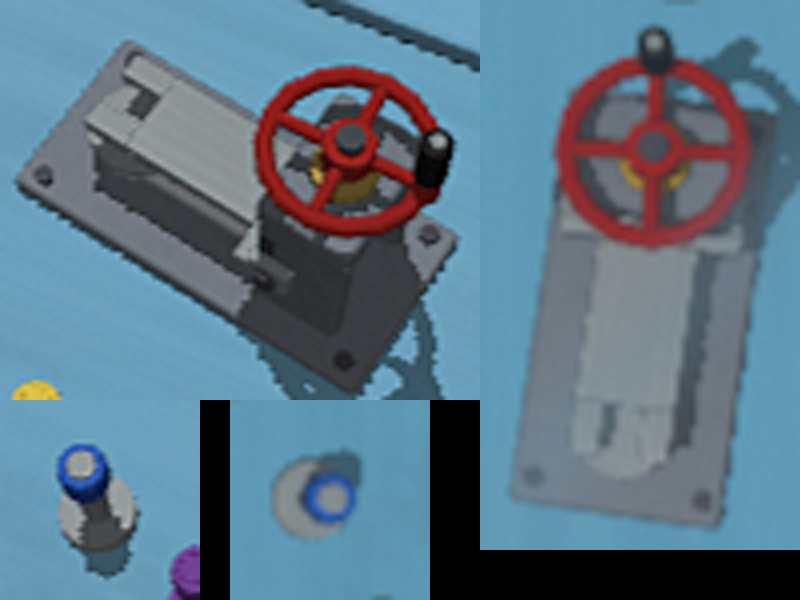

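Crops: the blue-gripped grey cell is confirmed, with its top at side (205.8,276) and top view (355.2,254.4). The press hub is at side (327.5,204.5) and top (269.8,184.2). The knob top is at side (349.5,205) and top (270,164). The slot opens at the far end from the wheel.

```bash
cat > h.py <<'E'
import numpy as np
C={"side":(np.array([[525.84,0,281.903],[0,525.84,209.684],[0,0,1]]),np.array([[0.9101,-0.371,0.1845,760.1103],[0.4143,0.8093,-0.4164,-488.7333],[0.0052,0.4554,0.8903,1132.4276]])),
"top":(np.array([[451.938,0,277.919],[0,451.938,211.970],[0,0,1]]),np.array([[-0.0263,0.9942,-0.1046,450.9955],[-0.9996,-0.0271,-0.006,-12.6066],[-0.0088,0.1044,0.9945,1285.4151]]))}
def ray(c,uv):
    K,T=C[c] if isinstance(c,str) else c
    d=np.linalg.inv(K)@[*uv,1]; d=T[:3,:3]@(d*[1,-1,-1]); return T[:3,3],d/np.linalg.norm(d)
def onz(c,uv,z):
    o,d=ray(c,uv); return o+d*(z-o[2])/d[2]
def tri(*obs):
    A=np.zeros((3,3));b=np.zeros(3)
    for c,uv in obs:
        o,d=ray(c,uv);P=np.eye(3)-np.outer(d,d);A+=P;b+=P@o
    p=np.linalg.solve(A,b); return p,[round(float(np.linalg.norm(np.cross(p-ray(c,u)[0],ray(c,u)[1]))),1) for c,u in obs]
def proj(c,p):
    K,T=C[c] if isinstance(c,str) else c
    q=T[:3,:3].T@(np.asarray(p,float)-T[:3,3])*[1,-1,-1]; q=K@q; return q[:2]/q[2]
E
python3 - <<'E'
from h import *
from scipy.optimize import least_squares
np.set_printoptions(precision=1,suppress=True)
S=lambda u,v:np.array([(u+.5)/4-.5+240,(v+.5)/4-.5+170]); T=lambda u,v:np.array([(u-480+.5)/5-.5+235,(v+.5)/5-.5+155])
print("celltop",tri(("side",(205.8,276)),("top",(355.2,254.4))),onz("side",(205.8,276),82),onz("top",(355.2,254.4),82),onz("top",(351.2,254.4),10))
print("hub",tri(("side",S(350,138)),("top",T(654,146))))
print("knob",tri(("side",S(438,138)),("top",T(655,42))))
sh=[S(43,175),S(132,60),S(430,233),S(345,360)];th=[T(534,475),T(702,500)]
P=[onz("side",u,12) for u in sh]+[onz("top",u,12) for u in th]
print(np.array(P))
for n,u in [("L",S(16,187)),("T",S(125,40)),("R",S(459,238)),("B",S(352,397))]:print(n,onz("side",u,6))
for u in [T(510,496),T(720,527),T(778,112)]:print(onz("top",u,6))
E
```

```text
celltop (array([ 460. , -206.8,   79. ]), [1.1, 1.1]) [ 461.7 -207.    82. ] [ 459.1 -206.9   82. ] [ 459.9 -207.3   10. ]
hub (array([640. ,  13.6, 167.3]), [0.1, 0.1])
knob (array([684.6,  11. , 207. ]), [0.2, 0.2])
[[463.7  -5.   12. ]
 [478.6  88.7  12. ]
 [687.4  55.5  12. ]
 [672.3 -39.4  12. ]
 [481.1  89.2  12. ]
 [464.6  -4.8  12. ]]
L [451.  -16.4   6. ]
T [467.2 102.9   6. ]
R [703.7  62.5   6. ]
B [684.  -56.3   6. ]
[469.8 103.5   6. ]
[449.3 -14.5   6. ]
[685.1 -54.2   6. ]
```

```bash
python3 -m inch '[0,0,-0.058,0,0,0,-0.2, 0,0,-0.058,0,0,0,-0.2, 0,0,-0.058,0,0,0,-0.2, 0,0,0,-0.0245,-0.0443,0.0014,-0.2, 0,0,0,-0.0245,-0.0443,0.0014,-0.2, 0,0,0,-0.0245,-0.0443,0.0014,-0.2, 0,0,0,-0.0245,-0.0443,0.0014,-0.2, 0,0,0,-0.0245,-0.0443,0.0014,-0.2, 0,0,0,-0.0245,-0.0443,0.0014,-0.2, 0,0,0,-0.0245,-0.0443,0.0014,-0.2]'
python3 -m inch '[0,0,0,-0.0245,-0.0443,0.0014,-0.2, 0,0,0,-0.0245,-0.0443,0.0014,-0.2, 0,0,0,-0.0245,-0.0443,0.0014,-0.2, 0,0,0,-0.0245,-0.0443,0.0014,-0.2, 0,0,0,-0.0245,-0.0443,0.0014,-0.2, 0,0,0,-0.0245,-0.0443,0.0014,-0.2, 0,0,0,-0.0245,-0.0443,0.0014,-0.2, 0,0,0,-0.0245,-0.0443,0.0014,-0.2, 0,0,0,-0.0245,-0.0443,0.0014,-0.2, 0,0,0,0,0,0,-0.2]'
cat >> h.py <<'E'
from scipy.spatial.transform import Rotation as Ro
def delta(target,yaw=None,o=None):
    from plant import get_obs
    o=o or get_obs(); R=Ro.from_euler("xyz",o["tcp_rot"]).as_matrix()
    print("pos",o["tool_pos"].round(1),"rot",o["tcp_rot"].round(4),"w",round(o["grip_width"],1),"t",round(o["time"],2))
    d=R.T@(np.asarray(target,float)-o["tool_pos"]); print("tool mm",d.round(1),"units",(d/800).round(4))
    if yaw is not None:
        Rt=Ro.from_euler("xyz",[np.pi,0,yaw]).as_matrix(); print("turn units",(Ro.from_matrix(R.T@Rt).as_rotvec()/1.5).round(4))
E
python3 - <<'E'
from h import *;from plant import *;import cv2
delta([460,-207,150],2.98)
c=capture("wrist");cv2.imwrite("pics/w1.png",c["image"][:,:,::-1]);print(c["mtx"].tolist(),c["pose"].round(4).tolist())
E
```

```text
time: 0.93
tool_pos: [310.3, 210.7, 193.7]
tcp_rot: [3.142, -0.0, 2.982]
contact_force: [0.9, 0.3, 0.1]
grip_width: 55.1
finger_force: 0.0
time: 1.77
tool_pos: [435.7, -136.6, 183.3]
tcp_rot: [-3.139, 0.002, 2.977]
contact_force: [-0.4, 0.2, -0.3]
grip_width: 54.8
finger_force: 0.0
pos [ 435.7 -136.6  183.3] rot [-3.1393e+00  1.6000e-03  2.9771e+00] w 54.8 t 1.77
tool mm [-35.4 -65.4  33.5] units [-0.0443 -0.0817  0.0418]
turn units [-0.0015  0.0011 -0.0019]
[[320.43862950153436, 0.0, 275.8225990488858], [0.0, 320.43862950153436, 210.67337160305516], [0.0, 0.0, 1.0]] [[0.164, -0.9507, -0.2632, 366.4462], [0.9865, 0.1574, 0.0461, -124.112], [-0.0024, -0.2672, 0.9636, 366.3379], [0.0, 0.0, 0.0, 1.0]]
```

View pics/w1.png

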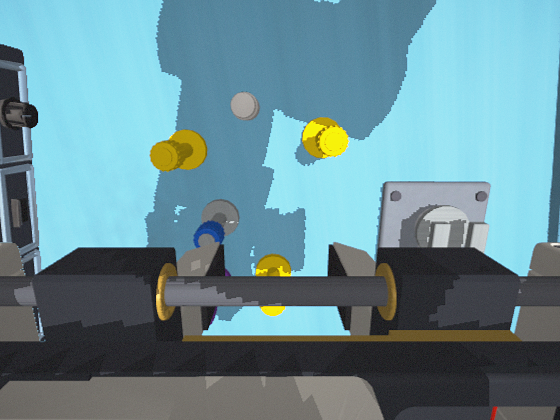

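The wrist view shows the blue cell at (208,232) with its flange at (221,215). The press's open end is at right, with holes at (396,196) and (481,197) and the platen's near edge at (440,205).

```bash
python3 - <<'E'
from h import *
W=(np.array([[320.44,0,275.82],[0,320.44,210.67],[0,0,1]]),np.array([[0.164,-0.9507,-0.2632,366.4462],[0.9865,0.1574,0.0461,-124.112],[-0.0024,-0.2672,0.9636,366.3379]]))
for uv,z in [((396,196),12),((481,197),12),((221,216),10),((208,235),82),((440,205),37)]:print(uv,onz(W,uv,z).round(1))
im=__import__("cv2").imread("pics/w1.png").astype(int)
E
python3 -m inch '[0,0,0,-0.0222,-0.0409,0.0158,-0.2, 0,0,0,-0.0221,-0.0408,0.0158,-0.2, 0,0,0,0,0,0.01,-0.2, 0,0,0,0,0,0,-0.2]'
python3 - <<'E'
from h import *
delta([460,-207,61],2.98)
E
```

```text
(396, 196) [468.5  -4.   12. ]
(481, 197) [485.3  90.8  12. ]
(221, 216) [ 459.7 -204.9   10. ]
(208, 235) [ 457.1 -204.6   82. ]
(440, 205) [478.7  32.9  37. ]
time: 2.15
tool_pos: [457.2, -200.0, 148.3]
tcp_rot: [3.139, -0.004, 2.98]
contact_force: [0.2, 1.7, -0.8]
grip_width: 55.0
finger_force: 0.0
pos [ 457.2 -200.   148.3] rot [ 3.1393 -0.0044  2.9803] w 55.0 t 2.15
tool mm [-4.3 -6.6 87.2] units [-0.0053 -0.0083  0.109 ]
turn units [ 0.0015 -0.0029  0.0002]
```

```bash
python3 -m inch '[0,0,0,-0.0045,-0.0075,0.026,-0.2, 0,0,0,0,0,0.026,-0.2, 0,0,0,0,0,0.026,-0.2, 0,0,0,0,0,0.026,-0.2, 0,0,0,0,0,0,-0.2, 0,0,0,0,0,0,1, 0,0,0,0,0,0,1, 0,0,0,0,0,0,1, 0,0,0,0,0,0,1, 0,0,0,0,0,0,1]'
python3 -m inch '[0,0,0,0,0,0,1, 0,0,0,0,0,0,1, 0,0,0,0,0,0,1]'
python3 - <<'E'
from h import *
delta([420,50,120],2.98)
E
```

```text
time: 2.98
tool_pos: [461.5, -207.3, 68.3]
tcp_rot: [-3.141, 0.002, 2.982]
contact_force: [-1.1, -0.3, 0.1]
grip_width: 26.0
finger_force: 0.0
time: 3.23
tool_pos: [461.0, -207.2, 67.5]
tcp_rot: [3.142, 0.0, 2.982]
contact_force: [0.8, -0.0, -0.3]
grip_width: 6.4
finger_force: 0.0
pos [ 461.  -207.2   67.5] rot [3.1416e+00 2.0000e-04 2.9816e+00] w 6.4 t 3.23
tool mm [ 81.5 247.4 -52.6] units [ 0.1018  0.3093 -0.0657]
turn units [0.     0.0002 0.0011]
```

Run:
```python
from h import *;from plant import *;import cv2
f=lambda im,x,y,w,h,k:cv2.resize(im[y:y+h,x:x+w],None,fx=k,fy=k,interpolation=cv2.INTER_CUBIC)
out=np.zeros((600,800,3),np.uint8)
c=capture("side")["image"][:,:,::-1];out[:400,:400]=f(c,150,220,100,100,4)
c=capture("top")["image"][:,:,::-1];out[:400,400:]=f(c,305,210,80,80,5)
c=capture("wrist");im=c["image"][:,:,::-1];print(c["pose"].round(4).tolist());out[400:600,:560]=f(im,140,160,280,100,2)
cv2.imwrite("pics/c2.png",out)
```

```text
[[0.1595, -0.9517, -0.2622, 391.8695], [0.9872, 0.1537, 0.0423, -195.4537], [0.0, -0.2656, 0.9641, 250.5113], [0.0, 0.0, 0.0, 1.0]]
```

View pics/c2.png

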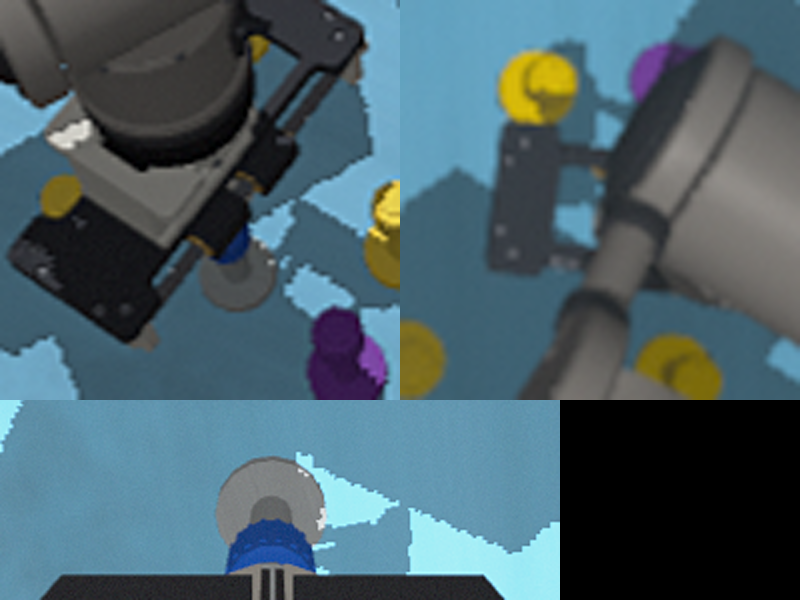

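Run:
```python
from h import *
W=(np.array([[320.44,0,275.82],[0,320.44,210.67],[0,0,1]]),np.array([[0.1595,-0.9517,-0.2622,391.8695],[0.9872,0.1537,0.0423,-195.4537],[0,-0.2656,0.9641,250.5113]]))
print("flange",onz(W,(275,214.5),10),"side flange",onz("side",(150+238/4,220+278/4),10))
print("neck at grip bottom",onz(W,(275,222.5),56))
for z in(82,60,48):print(proj(W,(461,-207.2,z)))
for u,v in((184,243),(296,243)):pass
print(proj(W,(461,-207.2,57)), "fingers seen at",(140+137,160+92))
```

```text
flange [ 460.2407934  -207.13311814   10.        ] side flange [ 463.76411398 -212.24344034   10.        ]
neck at grip bottom [ 452.3912695 -205.7470855   56.       ]
[274.81200129 251.08726975]
[274.9176879 237.5938286]
[274.96649942 231.36186183]
[274.93040681 235.96995296] fingers seen at (277, 252)
```

The composite shows the cell untouched (flange at wrist (275,215)) and the fingers nearly shut with nothing between them, at about (277,245). A close crop should show whether they are above the cell or beside it.

Run:
```python
from h import *;from plant import *;import cv2
f=lambda im,x,y,w,h,k:cv2.resize(im[y:y+h,x:x+w],None,fx=k,fy=k,interpolation=cv2.INTER_CUBIC)
out=np.zeros((500,800,3),np.uint8)
s=capture("side")["image"][:,:,::-1];out[:,:400]=f(s,182,255,50,62,8)[:496].copy() if 0 else cv2.resize(s[258:308,188:228],(400,500),interpolation=cv2.INTER_CUBIC)
w=capture("wrist")["image"][:,:,::-1];out[:,400:]=cv2.resize(w[190:290,235:315],(400,500),interpolation=cv2.INTER_CUBIC)
cv2.imwrite("pics/c3.png",out);o=get_obs();print(o["grip_width"],o["tool_pos"])
```

```text
0.19471475192353196 [ 460.98200652 -207.14115461   67.23209246]
```

View pics/c3.png

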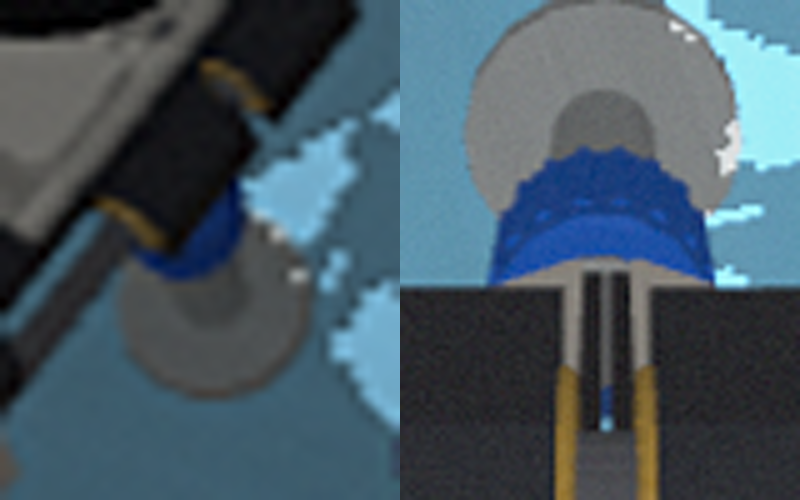

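The fingers have closed just above the cell's top: the grey top face and blue rim are visible below the tips. So the tips sit higher than reported. I'll open, go 20 mm lower and close again.

```bash
python3 -m inch '[0,0,0,0,0,0,-0.2, 0,0,0,0,0,0,-0.2, 0,0,0,0,0,0,-0.2, 0,0,0,0,0,0,-0.2, 0,0,0,0,0,0,-0.2, 0,0,0,0,0,0,-0.2, 0,0,0,0,0,0,-0.2, 0,0,0,0,0,0.0125,-0.2, 0,0,0,0,0,0.0125,-0.2, 0,0,0,0,0,0,-0.2]'
python3 -m inch '[0,0,0,0,0,0,1, 0,0,0,0,0,0,1, 0,0,0,0,0,0,1, 0,0,0,0,0,0,1, 0,0,0,0,0,0,1, 0,0,0,0,0,0,1, 0,0,0,0,0,0,1]'
```

```text
time: 4.32
tool_pos: [459.6, -206.3, 44.9]
tcp_rot: [3.14, -0.004, 2.982]
contact_force: [-0.2, 0.3, -1.3]
grip_width: 54.8
finger_force: 0.0
time: 4.9
tool_pos: [461.2, -207.3, 47.5]
tcp_rot: [-3.141, 0.001, 2.982]
contact_force: [-1.0, -0.1, 1.4]
grip_width: 25.1
finger_force: 30.0
```

```bash
python3 -m inch '[0,0,0,0,0,0,-0.2, 0,0,0,0,0,0,-0.2, 0,0,0,0,0,0.01,-0.2, 0,0,0,0,0,0,-0.2, 0,0,0,0,0,0,1, 0,0,0,0,0,0,1, 0,0,0,0,0,0,1, 0,0,0,0,0,0,1, 0,0,0,0,0,0,1, 0,0,0,0,0,0,1]'
python3 -m inch '[0,0,0,0,0,-0.02,1, 0,0,0,0,0,-0.03,1, 0,0,0,0,0,-0.03,1, 0,0,0,0,0,0,1]'
python3 - <<'E'
from h import *
from plant import *
print(get_obs()["finger_force"],get_obs()["contact_force"])
delta([405,54,105],2.98)
E
```

```text
time: 5.73
tool_pos: [461.1, -207.3, 39.4]
tcp_rot: [-3.141, 0.0, 2.982]
contact_force: [-0.5, 0.0, 0.1]
grip_width: 25.0
finger_force: 30.0
time: 6.07
tool_pos: [463.1, -208.4, 107.1]
tcp_rot: [-3.139, 0.006, 2.982]
contact_force: [0.8, -0.2, -2.7]
grip_width: 25.1
finger_force: 30.0
29.99382197856903 [ 0.76583192 -0.2116673  -2.678411  ]
pos [ 463.1 -208.4  107.1] rot [-3.1389  0.0064  2.9819] w 25.1 t 6.07
tool mm [ 99.1 249.8   0.8] units [0.1239 0.3123 0.001 ]
turn units [-0.0018  0.0043  0.0013]
```

```bash
python3 -m inch '[0,0,0,0,0,-0.041,1, 0,0,0,0.0155,0.039,0,1, 0,0,0,0.0155,0.039,0,1, 0,0,0,0.0155,0.039,0,1, 0,0,0,0.0155,0.039,0,1, 0,0,0,0.0155,0.039,0,1, 0,0,0,0.0155,0.039,0,1, 0,0,0,0.0155,0.039,0,1, 0,0,0,0.0155,0.039,0,1, 0,0,0,0,0,0,1]'
python3 - <<'E'
from h import *;from plant import *;import cv2
delta([405,54,90],2.98)
out=np.zeros((600,800,3),np.uint8)
s=capture("side")["image"][:,:,::-1];out[:400,:520]=cv2.resize(s[150:250,220:350],(520,400),interpolation=cv2.INTER_CUBIC)
t=capture("top")["image"][:,:,::-1];out[:400,520:]=cv2.resize(t[180:280,235:305],(280,400),interpolation=cv2.INTER_CUBIC)
c=capture("wrist");w=c["image"][:,:,::-1];print(c["pose"].round(4).tolist());out[400:]=cv2.resize(w[180:280,80:480],(800,200))
cv2.imwrite("pics/c4.png",out);cv2.imwrite("pics/w4.png",w);cv2.imwrite("pics/s4.png",s)
E
```

```text
time: 6.9
tool_pos: [399.9, 59.7, 135.1]
tcp_rot: [3.14, -0.004, 2.986]
contact_force: [0.1, 0.1, -2.3]
grip_width: 25.4
finger_force: 30.0
pos [399.9  59.7 135.1] rot [ 3.1398 -0.0036  2.9858] w 25.4 t 6.9
tool mm [-6.  -4.9 45. ] units [-0.0076 -0.0061  0.0563]
turn units [ 0.0012 -0.0024  0.0039]
[[0.1561, -0.9526, -0.2612, 333.0146], [0.9877, 0.1504, 0.0416, 67.6424], [-0.0003, -0.2645, 0.9644, 318.6969], [0.0, 0.0, 0.0, 1.0]]
```

View pics/c4.png

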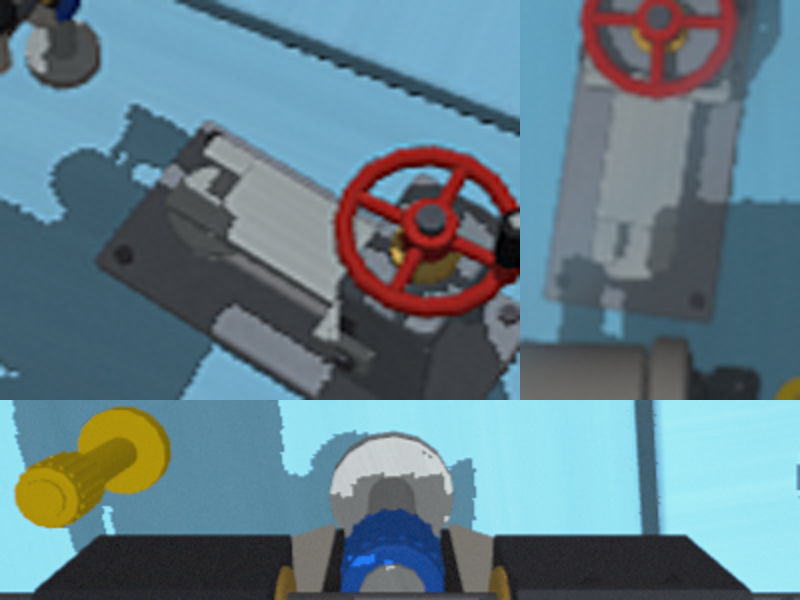

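The composite shows the cell hanging upright in the fingers (wrist (275,255)). The fork slot opens toward it, with its end at about side (277,195) and clear of obstacles. I'll slide in with the underside at about z = 42, which fits between platen and fork at any fork height.

```bash
python3 -m inch '[0,0,0,0,0,0,1, 0,0,0,-0.003,-0.003,0.03,1, 0,0,0,-0.003,-0.003,0.03,1, 0,0,0,0,0,0,1, 0,0,0,0,0,0,1, 0,0,0,0,0,0,1]'
python3 - <<'E'
from h import *
from plant import *
print(get_obs()["contact_force"]);delta([405,52.7,81.5],2.981);delta([480,40.5,81.5],2.981)
E
```

```text
time: 7.55
tool_pos: [407.4, 48.9, 88.8]
tcp_rot: [3.141, 0.001, 2.98]
contact_force: [-0.1, 0.7, -2.8]
grip_width: 25.1
finger_force: 30.0
[-0.11120835  0.65527663 -2.77786344]
pos [407.4  48.9  88.8] rot [3.1414e+00 6.0000e-04 2.9803e+00] w 25.1 t 7.55
tool mm [3.  3.3 7.3] units [0.0037 0.0042 0.0091]
turn units [ 0.0001  0.0004 -0.0005]
pos [407.4  48.9  88.8] rot [3.1414e+00 6.0000e-04 2.9803e+00] w 25.1 t 7.55
tool mm [-73.    3.3   7.3] units [-0.0913  0.0042  0.0092]
turn units [ 0.0001  0.0004 -0.0005]
```

```bash
python3 -m inch '[0,0,0,0,0.0042,0.0091,1, 0,0,0,-0.012,0,0,1, 0,0,0,-0.016,0,0,1, 0,0,0,-0.016,0,0,1, 0,0,0,-0.016,0,0,1, 0,0,0,0,0,0,1, 0,0,0,0,0,0,1, 0,0,0,0,0,0,1]'
python3 - <<'E'
from h import *
from plant import *
import cv2
print(get_obs()["contact_force"]);delta([503,36.8,81.5],2.981)
out=np.zeros((600,800,3),np.uint8)
s=capture("side")["image"][:,:,::-1];out[:,:]=cv2.resize(s[165:240,240:340],(800,600),interpolation=cv2.INTER_CUBIC)
cv2.imwrite("pics/c5.png",out)
E
```

```text
time: 8.22
tool_pos: [454.1, 45.4, 80.8]
tcp_rot: [3.142, -0.001, 2.982]
contact_force: [-0.5, -0.5, -3.4]
grip_width: 25.4
finger_force: 30.0
[-0.48124276 -0.48444204 -3.40375255]
pos [454.1  45.4  80.8] rot [ 3.1415e+00 -8.0000e-04  2.9820e+00] w 25.4 t 8.22
tool mm [-49.7  -0.7  -0.7] units [-0.0621 -0.0009 -0.0009]
turn units [ 0.     -0.0006  0.0007]
```

View pics/c5.png

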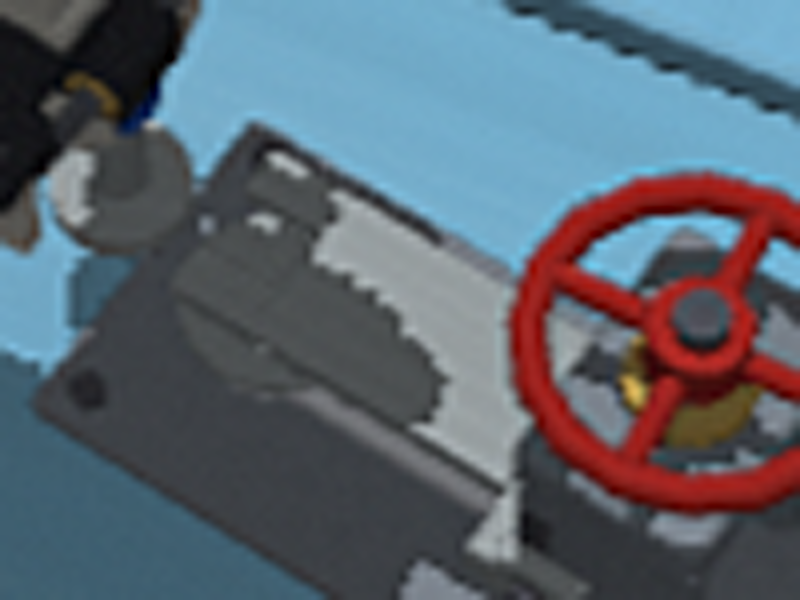

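The crop shows the cell's flange, at side (255,189), just outside the fork's open end and lined up with the slot. I'll slide in gently, watching the force.

```bash
python3 - <<'E'
from h import *
print(onz("side",(240+122/8,165+188/8),52.5))
E
python3 -m inch '[0,0,0,-0.01,0,0,1, 0,0,0,-0.01,0,0,1, 0,0,0,-0.006,0,0,1, 0,0,0,0,0,0,1, 0,0,0,0,0,0,1]'
python3 -m inch '[0,0,0,-0.006,0,0,1, 0,0,0,-0.006,0,0,1, 0,0,0,0,0,0,1, 0,0,0,0,0,0,1]'
```

```text
[456.05280924  41.19585498  52.5       ]
time: 8.68
tool_pos: [475.4, 41.8, 80.7]
tcp_rot: [3.142, -0.0, 2.982]
contact_force: [-1.1, 0.1, -3.0]
grip_width: 25.3
finger_force: 30.0
time: 9.02
tool_pos: [484.9, 40.4, 80.8]
tcp_rot: [3.141, 0.0, 2.982]
contact_force: [0.8, -0.3, -2.5]
grip_width: 25.1
finger_force: 30.0
```

```bash
python3 -m inch '[0,0,0,-0.005,0,0,1, 0,0,0,-0.005,0,0,1, 0,0,0,0,0,0,1, 0,0,0,0,0,0,1]'
python3 -m inch '[0,0,0,-0.004,0,0,1, 0,0,0,-0.004,0,0,1, 0,0,0,0,0,0,1, 0,0,0,0,0,0,1]'
python3 -m inch '[0,0,0,-0.003,0,0,1, 0,0,0,-0.003,0,0,1, 0,0,0,0,0,0,1, 0,0,0,0,0,0,1]'
```

```text
time: 9.35
tool_pos: [492.8, 39.1, 80.8]
tcp_rot: [3.142, 0.0, 2.982]
contact_force: [-0.1, 0.1, -2.9]
grip_width: 25.0
finger_force: 30.0
time: 9.68
tool_pos: [499.1, 38.1, 80.8]
tcp_rot: [3.142, 0.0, 2.982]
contact_force: [0.0, -0.1, -3.0]
grip_width: 25.0
finger_force: 30.0
time: 10.02
tool_pos: [503.8, 37.3, 80.8]
tcp_rot: [3.142, 0.0, 2.982]
contact_force: [0.5, 1.3, -2.0]
grip_width: 25.4
finger_force: 30.0
```

```bash
python3 -m inch '[0,0,0,-0.002,0,0,1, 0,0,0,0,0,0,1, 0,0,0,0,0,0,1]'
python3 -m inch '[0,0,0,-0.002,0,0,1, 0,0,0,0,0,0,1, 0,0,0,0,0,0,1]'
python3 -m inch '[0,0,0,-0.002,0,0,1, 0,0,0,0,0,0,1, 0,0,0,0,0,0,1]'
```

```text
time: 10.27
tool_pos: [505.3, 37.1, 80.8]
tcp_rot: [3.142, 0.0, 2.982]
contact_force: [-0.3, 0.9, -2.7]
grip_width: 25.3
finger_force: 30.0
time: 10.52
tool_pos: [506.9, 36.8, 80.8]
tcp_rot: [3.142, 0.0, 2.982]
contact_force: [-0.6, 0.4, -3.6]
grip_width: 25.2
finger_force: 30.0
time: 10.77
tool_pos: [508.5, 36.6, 80.8]
tcp_rot: [3.142, 0.0, 2.982]
contact_force: [0.7, 0.4, -2.8]
grip_width: 25.3
finger_force: 30.0
```

```bash
python3 -m inch '[0,0,0,-0.002,0,0,1, 0,0,0,0,0,0,1, 0,0,0,0,0,0,1]'
python3 -m inch '[0,0,0,-0.002,0,0,1, 0,0,0,0,0,0,1, 0,0,0,0,0,0,1]'
python3 - <<'E'
from h import *;from plant import *;import cv2
f=get_obs();print(f["contact_force"])
s=capture("side")["image"][:,:,::-1]
t=capture("top")["image"][:,:,::-1]
out=np.zeros((600,800,3),np.uint8)
out[:,:480]=cv2.resize(s[165:240,240:300],(480,600),interpolation=cv2.INTER_CUBIC)
out[:480,480:]=cv2.resize(t[200:275,235:285],(320,480),interpolation=cv2.INTER_CUBIC)
cv2.imwrite("pics/c6.png",out)
E
```

```text
time: 11.02
tool_pos: [509.8, 36.4, 80.8]
tcp_rot: [3.142, -0.0, 2.982]
contact_force: [0.0, 1.1, -1.3]
grip_width: 25.1
finger_force: 30.0
time: 11.27
tool_pos: [510.9, 36.2, 80.8]
tcp_rot: [3.142, -0.001, 2.982]
contact_force: [-3.6, 1.5, -0.5]
grip_width: 25.1
finger_force: 30.0
[-3.55068551  1.46820788 -0.49277451]
```

View pics/c6.png

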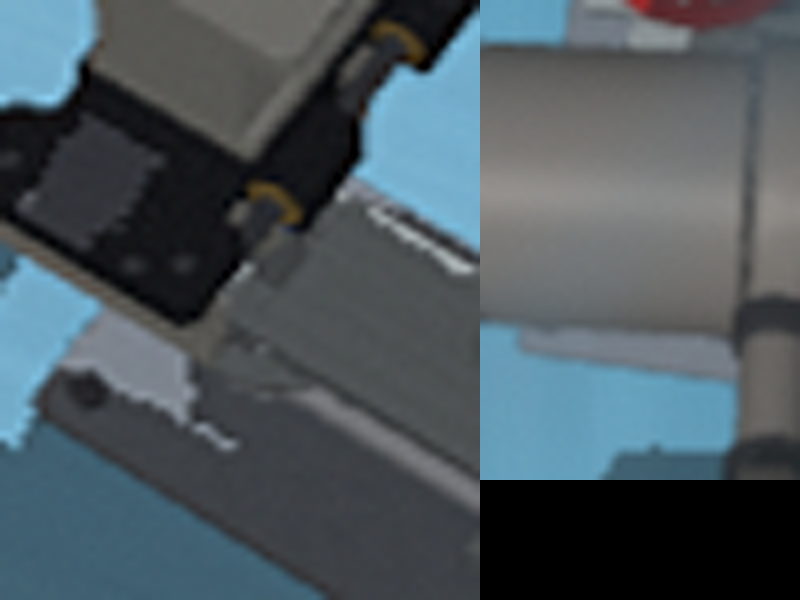

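The views show the cell held in the slot, with the gripper covering it. The force shows the neck touching the slot's end at TCP x of about 509.7. I'll back off 2 mm and lower it onto the platen.

```bash
python3 -m inch '[0,0,0,0.003,0,0,1, 0,0,0,0,0,0.002,1, 0,0,0,0,0,0,1, 0,0,0,0,0,0,1]'
python3 -m inch '[0,0,0,0,0,0.001,1, 0,0,0,0,0,0,1, 0,0,0,0,0,0,1]'
python3 -m inch '[0,0,0,0,0,0.001,1, 0,0,0,0,0,0,1, 0,0,0,0,0,0,1]'
```

```text
time: 11.7
tool_pos: [509.6, 36.4, 79.2]
tcp_rot: [3.142, 0.001, 2.982]
contact_force: [-0.3, -0.3, -3.3]
grip_width: 25.1
finger_force: 30.0
time: 11.95
tool_pos: [509.4, 36.4, 78.4]
tcp_rot: [3.142, 0.0, 2.982]
contact_force: [-0.9, 0.3, -2.8]
grip_width: 25.3
finger_force: 30.0
time: 12.2
tool_pos: [509.3, 36.5, 77.6]
tcp_rot: [3.141, 0.0, 2.982]
contact_force: [-0.3, 0.5, -2.6]
grip_width: 25.4
finger_force: 30.0
```

```bash
python3 -m inch '[0,0,0,0.001,0,0.001,1, 0,0,0,0,0,0,1, 0,0,0,0,0,0,1]'
python3 -m inch '[0,0,0,0.0005,0,0.001,1, 0,0,0,0,0,0,1, 0,0,0,0,0,0,1]'
python3 -m inch '[0,0,0,0,0,0.001,1, 0,0,0,0,0,0,1, 0,0,0,0,0,0,1]'
```

```text
time: 12.45
tool_pos: [508.3, 36.6, 76.8]
tcp_rot: [3.141, -0.0, 2.982]
contact_force: [-0.4, -0.5, -1.8]
grip_width: 25.1
finger_force: 30.0
time: 12.7
tool_pos: [508.0, 36.7, 76.0]
tcp_rot: [3.142, -0.0, 2.982]
contact_force: [0.1, -1.1, -2.6]
grip_width: 25.1
finger_force: 30.0
time: 12.95
tool_pos: [508.0, 36.6, 75.2]
tcp_rot: [3.142, -0.0, 2.982]
contact_force: [-0.3, -1.5, -2.8]
grip_width: 24.9
finger_force: 30.0
```

```bash
python3 -m inch '[0,0,0,0,0,0.0006,1, 0,0,0,0,0,0,1, 0,0,0,0,0,0,1]'
python3 -m inch '[0,0,0,0,0,0.0006,1, 0,0,0,0,0,0,1, 0,0,0,0,0,0,1]'
python3 -m inch '[0,0,0,0,0,0.0006,1, 0,0,0,0,0,0,1, 0,0,0,0,0,0,1]'
```

```text
time: 13.2
tool_pos: [508.0, 36.6, 74.8]
tcp_rot: [3.142, 0.0, 2.982]
contact_force: [0.2, 0.5, -2.7]
grip_width: 25.2
finger_force: 30.0
time: 13.45
tool_pos: [508.2, 36.6, 74.6]
tcp_rot: [3.142, 0.001, 2.982]
contact_force: [-0.3, -0.8, 0.6]
grip_width: 25.0
finger_force: 30.0
time: 13.7
tool_pos: [508.3, 36.6, 74.5]
tcp_rot: [3.142, 0.001, 2.982]
contact_force: [-1.1, -0.4, 5.8]
grip_width: 24.7
finger_force: 30.0
```

```bash
python3 -m inch '[0,0,0,0,0,-0.001,1, 0,0,0,0,0,0,-0.2, 0,0,0,0,0,0,-0.2, 0,0,0,0,0,0,-0.2, 0,0,0,0,0,0,-0.2, 0,0,0,0,0,0,-0.2, 0,0,0,0,0,-0.01,-0.2, 0,0,0,0,0,-0.03,-0.2, 0,0,0,0,0,-0.05,-0.2, 0,0,0,0,0,-0.05,-0.2]'
python3 -m inch '[0,0,0,0,0,-0.045,-0.2, 0,0,0,0,0,0,-0.2, 0,0,0,0,0,0,-0.2]'
python3 - <<'E'
from h import *;from plant import *;import cv2
delta([684.6,11,225],2.982)
c=capture("wrist");w=c["image"][:,:,::-1];s=capture("side")["image"][:,:,::-1]
cv2.imwrite("pics/w7.png",w);cv2.imwrite("pics/s7.png",s)
W=(c["mtx"],c["pose"])
print("cell grip centre px predicted wrist",proj(W,(506.5,36.7,117.5)),proj(W,(506.5,36.7,45)))
hsv=cv2.cvtColor(w,cv2.COLOR_BGR2HSV);m=cv2.inRange(hsv,(105,150,50),(128,255,255))
ys,xs=np.nonzero(m);print("blue",len(xs),xs.min() if len(xs) else 0,xs.max() if len(xs) else 0,ys.min() if len(xs) else 0,ys.max() if len(xs) else 0)
hsv=cv2.cvtColor(s,cv2.COLOR_BGR2HSV);m=cv2.inRange(hsv,(105,150,50),(128,255,255))[150:260,230:360]
ys,xs=np.nonzero(m);print("side blue",len(xs),xs.mean()+230 if len(xs) else 0,ys.mean()+150 if len(xs) else 0, proj("side",(506.5,36.7,104)))
E
```

```text
time: 14.53
tool_pos: [507.0, 36.7, 187.7]
tcp_rot: [-3.141, -0.003, 2.982]
contact_force: [1.5, 0.6, 0.1]
grip_width: 55.0
finger_force: 0.0
time: 14.78
tool_pos: [509.1, 36.6, 225.3]
tcp_rot: [3.141, 0.006, 2.982]
contact_force: [-0.6, -0.3, -1.4]
grip_width: 54.9
finger_force: 0.0
pos [509.1  36.6 225.3] rot [3.1411 0.0056 2.9819] w 54.9 t 14.78
tool mm [-177.3    2.6    1.3] units [-0.2216  0.0033  0.0016]
turn units [ 0.0004  0.0038 -0.0001]
cell grip centre px predicted wrist [274.8354236  196.87743853] [274.99410408 182.38117965]
blue 435 261 289 182 212
side blue 98 273.88775510204084 188.16326530612244 [273.67987737 186.99031492]
```

```bash
python3 -m inch '[0,0,0,-0.044,0.0007,0,-0.2, 0,0,0,-0.044,0.0007,0,-0.2, 0,0,0,-0.044,0.0007,0,-0.2, 0,0,0,-0.044,0.0007,0,-0.2, 0,0,0,-0.044,0.0007,0,-0.2, 0,0,0,0,0,0,-0.2, 0,0,0,0,0,0,-0.2, 0,0,0,0,0,0,-0.2]'
python3 - <<'E'
from h import *;from plant import *;import cv2
delta([684.6,11,156],2.982)
c=capture("wrist");w=c["image"][:,:,::-1]
W=(c["mtx"],c["pose"])
out=np.zeros((420,800,3),np.uint8);out[:,:560]=w
s=capture("side")["image"][:,:,::-1];out[:240,560:]=cv2.resize(s[160:240,290:370],(240,240));
cv2.imwrite("pics/c8.png",out);print(proj(W,(684.6,11,207)),proj(W,(684.6,11,171)),proj(W,(640,13.6,165)))
E
```

```text
time: 15.55
tool_pos: [681.1, 11.5, 220.4]
tcp_rot: [-3.141, -0.004, 2.982]
contact_force: [-1.0, 0.7, -0.4]
grip_width: 55.2
finger_force: 0.0
pos [681.1  11.5 220.4] rot [-3.1415 -0.0043  2.9818] w 55.2 t 15.55
tool mm [-3.9  0.  64.4] units [-0.0048  0.      0.0805]
turn units [-0.0001 -0.0028 -0.0002]
[275.01156963 239.58318726] [275.1378213  223.09375879] [269.01160894 163.54303785]
```

View pics/c8.png

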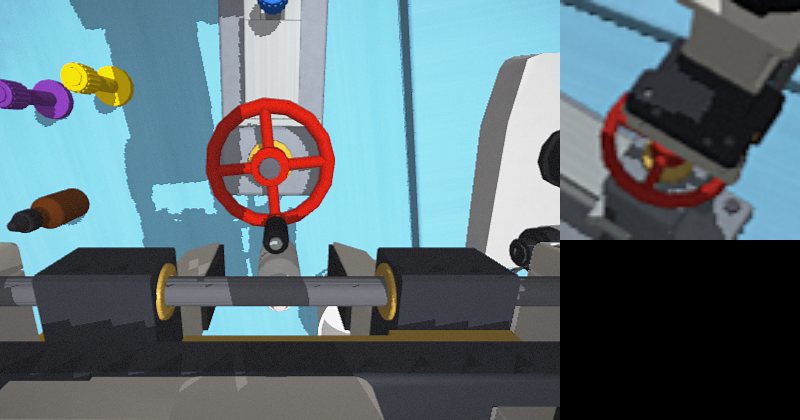

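The wrist view shows the knob top at (276,243) between the open fingers and the hub at (270,166), both within 2 mm of the predictions. Clear bottle is lower, behind the knob. I'll descend and grip.

```bash
python3 -m inch '[0,0,0,-0.005,0,0.02,-0.2, 0,0,0,0,0,0.02,-0.2, 0,0,0,0,0,0.02,-0.2, 0,0,0,0,0,0.02,-0.2, 0,0,0,0,0,0,-0.2, 0,0,0,0,0,0,-0.2]'
python3 -m inch '[0,0,0,0,0,0,0.9, 0,0,0,0,0,0,0.9, 0,0,0,0,0,0,0.9, 0,0,0,0,0,0,0.9, 0,0,0,0,0,0,0.9, 0,0,0,0,0,0,0.9, 0,0,0,0,0,0,0.9, 0,0,0,0,0,0,0.9]'
```

```text
time: 16.15
tool_pos: [685.2, 11.0, 159.1]
tcp_rot: [3.142, -0.001, 2.982]
contact_force: [-0.4, -0.5, 1.1]
grip_width: 54.8
finger_force: 0.0
time: 16.82
tool_pos: [686.2, 10.5, 158.8]
tcp_rot: [-3.141, 0.0, 2.982]
contact_force: [-0.2, -1.1, 1.9]
grip_width: 17.1
finger_force: 30.0
```

```bash
cat > arc.py <<'E'
import sys,json
from h import *; from plant import get_obs
# arc.py n dphi : print rows for n steps of dphi about hub, from measured pose
n,d=int(sys.argv[1]),float(sys.argv[2]); hub=np.array([float(v) for v in sys.argv[3:5]] or [641,14.])
o=get_obs(); p=o["tool_pos"]; r=p[:2]-hub; ph=np.arctan2(r[1],r[0]); f=o["contact_force"]
t=np.array([-np.sin(ph),np.cos(ph)]); R=Ro.from_euler("xyz",[np.pi,0,o["tcp_rot"][2]]).as_matrix()
print(f"t {o['time']:.2f} pos {p.round(1)} r {np.hypot(*r):.1f} phi {ph:.3f} Ftan {-f[:2]@t:.1f} Frad {f[:2]@r/45:.1f} Fz {f[2]:.1f} w {o['grip_width']:.1f}")
open("log.txt","a").write(json.dumps(p.tolist())+"\n")
P=np.array(list(map(json.loads,open("log.txt"))))
if len(P)>4:
    s=np.linalg.lstsq(np.c_[2*P[:,:2],np.ones(len(P))],(P[:,:2]**2).sum(1),rcond=None)[0]; print("fit hub",s[:2].round(1),"r",np.sqrt(s[2]+s[:2]@s[:2]).round(1))
a=ph+d*np.arange(n+1); c=np.c_[45*np.cos(a),45*np.sin(a),3.82*d*np.arange(n+1)]
for w in np.diff(c,axis=0): print((R.T@w/800).round(4).tolist())
E
python3 arc.py 5 0.2
```

```text
t 16.82 pos [686.2  10.5 158.8] r 45.3 phi -0.077 Ftan 1.2 Frad -0.2 Fz 1.9 w 17.1
[0.002, 0.011, -0.001]
[0.0042, 0.0104, -0.001]
[0.0062, 0.0094, -0.001]
[0.0079, 0.008, -0.001]
[0.0093, 0.0062, -0.001]
```

```bash
python3 -m inch '[0,0,0,0.002,0.011,-0.001,0.9, 0,0,0,0.0042,0.0104,-0.001,0.9]' | grep force; python3 arc.py 1 0.2
python3 -m inch '[0,0,0,0.0062,0.0094,-0.001,0.9, 0,0,0,0.0079,0.008,-0.001,0.9, 0,0,0,0.0093,0.0062,-0.001,0.9]' >/dev/null; python3 arc.py 5 0.15
```

```text
contact_force: [-0.8, -8.3, -0.2]
finger_force: 30.0
t 16.98 pos [684.5  26.  160.1] r 45.1 phi 0.269 Ftan 7.8 Frad -3.0 Fz -0.2 w 17.0
[0.0057, 0.0097, -0.001]
t 17.23 pos [669.5  48.4 162.5] r 44.7 phi 0.879 Ftan 8.1 Frad -3.5 Fz -1.5 w 17.1
[0.0076, 0.0037, -0.0007]
[0.008, 0.0025, -0.0007]
[0.0083, 0.0013, -0.0007]
[0.0084, 0.0001, -0.0007]
[0.0083, -0.0012, -0.0007]
```

```bash
python3 -m inch '[0,0,0,0.0076,0.0037,-0.0007,0.9, 0,0,0,0.008,0.0025,-0.0007,0.9]' >/dev/null; python3 arc.py 4 0.08
python3 -m inch '[0,0,0,0.004,0.0005,-0.0004,0.9, 0,0,0,0.004,0,-0.0004,0.9]' >/dev/null; python3 arc.py 6 0.08
```

```text
t 17.40 pos [657.9  55.2 163.6] r 44.5 phi 1.181 Ftan 7.2 Frad -6.2 Fz -2.7 w 17.5
[0.0044, 0.0008, -0.0004]
[0.0045, 0.0005, -0.0004]
[0.0045, 0.0001, -0.0004]
[0.0045, -0.0002, -0.0004]
t 17.57 pos [651.9  57.  164.2] r 44.4 phi 1.323 Ftan 6.9 Frad -2.6 Fz -3.6 w 17.3
fit hub [641.4  13.4] r 44.9
[0.0045, 0.0002, -0.0004]
[0.0045, -0.0001, -0.0004]
[0.0045, -0.0005, -0.0004]
[0.0044, -0.0009, -0.0004]
[0.0043, -0.0012, -0.0004]
[0.0042, -0.0016, -0.0004]
```

```bash
python3 -m inch '[0,0,0,0.0045,0.0002,-0.0004,0.9, 0,0,0,0.0045,-0.0001,-0.0004,0.9, 0,0,0,0.0045,-0.0005,-0.0004,0.9]' >/dev/null; python3 arc.py 3 0.08 641.4 13.4
python3 -m inch '[0,0,0,0.0044,-0.0011,-0.0003,0.9, 0,0,0,0.0043,-0.0014,-0.0003,0.9]' >/dev/null; python3 arc.py 3 0.08 641.4 13.4
python3 -m inch '[0,0,0,0.0042,-0.0017,-0.0003,0.9, 0,0,0,0.004,-0.002,-0.0003,0.9]' >/dev/null; python3 arc.py 6 0.08 641.4 13.4
```

```text
t 17.82 pos [641.6  58.3 165.1] r 44.9 phi 1.567 Ftan 6.4 Frad -6.0 Fz -3.4 w 17.5
fit hub [641.3  13.4] r 44.9
[0.0044, -0.0009, -0.0004]
[0.0043, -0.0012, -0.0004]
[0.0042, -0.0016, -0.0004]
t 17.98 pos [634.6  57.8 165.7] r 45.0 phi 1.722 Ftan 7.0 Frad -4.4 Fz -3.0 w 17.5
fit hub [641.3  13.4] r 45.0
[0.0042, -0.0016, -0.0004]
[0.0041, -0.0019, -0.0004]
[0.0039, -0.0022, -0.0004]
t 18.15 pos [627.8  56.3 166.3] r 45.0 phi 1.877 Ftan 6.0 Frad -4.9 Fz -3.6 w 17.3
fit hub [641.3  13.4] r 45.0
[0.0039, -0.0022, -0.0004]
[0.0037, -0.0025, -0.0004]
[0.0035, -0.0028, -0.0004]
[0.0033, -0.0031, -0.0004]
[0.003, -0.0033, -0.0004]
[0.0028, -0.0035, -0.0004]
```

```bash
python3 -m inch '[0,0,0,0.0039,-0.003,-0.0003,0.9, 0,0,0,0.0037,-0.003,-0.0003,0.9, 0,0,0,0.0035,-0.003,-0.0003,0.9]' >/dev/null; python3 arc.py 3 0.08 641.3 13.4
python3 -m inch '[0,0,0,0.0033,-0.0031,-0.0003,0.9, 0,0,0,0.003,-0.0033,-0.0003,0.9, 0,0,0,0.0028,-0.0035,-0.0003,0.9]' >/dev/null; python3 arc.py 9 0.08 641.3 13.4
```

```text
t 18.40 pos [617.9  51.7 167.2] r 44.9 phi 2.119 Ftan 6.9 Frad -2.1 Fz -2.7 w 16.9
fit hub [641.3  13.4] r 45.0
[0.0033, -0.0031, -0.0004]
[0.003, -0.0033, -0.0004]
[0.0028, -0.0035, -0.0004]
t 18.65 pos [609.6  45.3 168.1] r 45.0 phi 2.352 Ftan 7.0 Frad -5.2 Fz -2.8 w 17.4
fit hub [641.3  13.3] r 45.0
[0.0025, -0.0037, -0.0004]
[0.0022, -0.0039, -0.0004]
[0.0019, -0.0041, -0.0004]
[0.0015, -0.0042, -0.0004]
[0.0012, -0.0043, -0.0004]
[0.0008, -0.0044, -0.0004]
[0.0005, -0.0045, -0.0004]
[0.0001, -0.0045, -0.0004]
[-0.0002, -0.0045, -0.0004]
```

```bash
python3 -m inch '[0,0,0,0.0025,-0.0037,-0.0004,0.9, 0,0,0,0.0022,-0.0039,-0.0004,0.9, 0,0,0,0.0019,-0.0041,-0.0004,0.9]' >/dev/null; python3 arc.py 1 0.08 641.3 13.4
python3 -m inch '[0,0,0,0.0012,-0.0042,-0.0004,0.9, 0,0,0,0.001,-0.0043,-0.0004,0.9, 0,0,0,0.0006,-0.0044,-0.0004,0.9]' >/dev/null; python3 arc.py 1 0.08 641.3 13.4
python3 -m inch '[0,0,0,0.0003,-0.0045,-0.0004,0.9, 0,0,0,0,-0.0045,-0.0004,0.9, 0,0,0,-0.0004,-0.0045,-0.0004,0.9]' >/dev/null; python3 arc.py 9 0.08 641.3 13.4
```

```text
t 18.90 pos [603.   37.2 168.9] r 45.0 phi 2.586 Ftan 6.8 Frad -4.9 Fz -2.8 w 17.3
fit hub [641.3  13.3] r 45.0
[0.0016, -0.0042, -0.0004]
t 19.15 pos [598.7  27.9 169.8] r 45.0 phi 2.813 Ftan 6.9 Frad -4.0 Fz -1.5 w 17.0
fit hub [641.3  13.3] r 45.0
[0.0006, -0.0045, -0.0004]
t 19.40 pos [596.4  17.8 170.7] r 45.1 phi 3.045 Ftan 7.1 Frad -4.5 Fz -1.4 w 16.9
fit hub [641.3  13.3] r 45.0
[-0.0005, -0.0045, -0.0004]
[-0.0008, -0.0044, -0.0004]
[-0.0012, -0.0043, -0.0004]
[-0.0015, -0.0042, -0.0004]
[-0.0018, -0.0041, -0.0004]
[-0.0022, -0.0039, -0.0004]
[-0.0025, -0.0038, -0.0004]
[-0.0028, -0.0035, -0.0004]
[-0.003, -0.0033, -0.0004]
```

```bash
python3 -m inch '[0,0,0,-0.0006,-0.0045,-0.0004,0.9, 0,0,0,-0.001,-0.0044,-0.0004,0.9, 0,0,0,-0.0013,-0.0043,-0.0004,0.9]' >/dev/null; python3 arc.py 1 0.08 641.3 13.4
python3 -m inch '[0,0,0,-0.0016,-0.0042,-0.0004,0.9, 0,0,0,-0.0019,-0.0041,-0.0004,0.9, 0,0,0,-0.0022,-0.0039,-0.0004,0.9]' >/dev/null; python3 arc.py 1 0.08 641.3 13.4
python3 -m inch '[0,0,0,-0.0025,-0.0037,-0.0004,0.9, 0,0,0,-0.0028,-0.0035,-0.0004,0.9, 0,0,0,-0.003,-0.0033,-0.0004,0.9]' >/dev/null; python3 arc.py 9 0.08 641.3 13.4
```

```text
t 19.65 pos [596.5   7.6 171.5] r 45.1 phi -3.012 Ftan 8.3 Frad -4.7 Fz -1.4 w 17.4
fit hub [641.2  13.3] r 45.1
[-0.0015, -0.0043, -0.0004]
t 19.90 pos [598.8  -1.9 172.3] r 45.2 phi -2.796 Ftan 11.5 Frad -4.9 Fz -0.2 w 17.3
fit hub [641.2  13.3] r 45.1
[-0.0023, -0.0038, -0.0004]
t 20.15 pos [602.9 -10.5 173. ] r 45.2 phi -2.585 Ftan 14.1 Frad -3.4 Fz 0.2 w 17.0
fit hub [641.2  13.3] r 45.1
[-0.0031, -0.0033, -0.0004]
[-0.0033, -0.003, -0.0004]
[-0.0036, -0.0027, -0.0004]
[-0.0038, -0.0024, -0.0004]
[-0.004, -0.0021, -0.0004]
[-0.0041, -0.0018, -0.0004]
[-0.0042, -0.0015, -0.0004]
[-0.0044, -0.0011, -0.0004]
[-0.0044, -0.0008, -0.0004]
```

The onset was at phi of about 3.17, and the force is now about 7 N above free turning (roughly 80 N on the platen). I'll back off about 0.2 rad.

```bash
python3 -m inch '[0,0,0,0.003,0.0034,0.0003,0.9]' >/dev/null; python3 arc.py 1 -0.08 641.3 13.4
python3 -m inch '[0,0,0,0.0029,0.0035,0.0003,0.9]' >/dev/null; python3 arc.py 1 -0.08 641.3 13.4
```

```text
t 20.23 pos [602.5  -9.8 173.1] r 45.2 phi -2.602 Ftan 1.9 Frad -4.1 Fz -2.3 w 17.0
fit hub [641.2  13.3] r 45.1
[0.0028, 0.0036, 0.0004]
t 20.32 pos [601.   -7.3 172.8] r 45.3 phi -2.667 Ftan 1.0 Frad -6.7 Fz -3.7 w 17.1
fit hub [641.2  13.3] r 45.1
[0.0025, 0.0037, 0.0004]
```

```bash
python3 -m inch '[0,0,0,0,0,0,0.9,0,0,0,0,0,0,0.9]' >/dev/null; python3 arc.py 2 -0.08 641.3 13.4
```

```text
t 20.48 pos [600.8  -6.8 172.8] r 45.2 phi -2.679 Ftan 3.7 Frad -5.7 Fz -2.5 w 16.5
fit hub [641.2  13.2] r 45.1
[0.0025, 0.0038, 0.0004]
[0.0022, 0.0039, 0.0004]
```

```bash
python3 -m inch '[0,0,0,0.0025,0.0038,0.0004,0.9,0,0,0,0.0008,0.0013,0,0.9,0,0,0,0,0,0,0.9]' >/dev/null; python3 arc.py 2 -0.08 641.3 13.4
```

```text
t 20.73 pos [599.2  -3.1 172.5] r 45.2 phi -2.767 Ftan 1.5 Frad -6.4 Fz -3.3 w 17.1
fit hub [641.2  13.2] r 45.1
[0.0021, 0.004, 0.0004]
[0.0018, 0.0041, 0.0004]
```

```bash
python3 -m inch '[0,0,0,0.0009,0.0018,0.0002,0.9,0,0,0,0,0,0,0.9]' >/dev/null; python3 arc.py 0 -0.08 641.3 13.4
python3 -m inch '[0,0,0,0,0,0,-0.2,0,0,0,0,0,0,-0.2,0,0,0,0,0,0,-0.2,0,0,0,0,0,0,-0.2,0,0,0,0,0,0,-0.2,0,0,0,0,0,0,-0.2,0,0,0,0,0,-0.03,-0.2,0,0,0,0,0,-0.05,-0.2,0,0,0,0,0,-0.05,-0.2,0,0,0,0,0,0,-0.2]'
python3 - <<'E'
from h import *;from plant import *;import cv2
c=capture("wrist");w=c["image"][:,:,::-1];W=(c["mtx"],c["pose"]);cv2.imwrite("pics/w9.png",w)
s=capture("side")["image"][:,:,::-1];cv2.imwrite("pics/s9.png",s)
hub=np.array([641.3,13.4])
def dark(lo,z):
    for ph in np.arange(-3.3,-2.2,.05):
        p=proj(W,(hub[0]+45*np.cos(ph),hub[1]+45*np.sin(ph),z)); yield round(ph,2),p.round(0).tolist(),w[int(p[1]),int(p[0])].tolist() if 0<=p[0]<560 and 0<=p[1]<420 else None
for x in dark(0,218): print(*x)
h=cv2.cvtColor(s,cv2.COLOR_BGR2HSV);m=cv2.inRange(h,(105,150,50),(128,255,255))[150:260,230:360];y,x=np.nonzero(m);print("blue side",len(x),x.mean()+230 if len(x) else 0,y.mean()+150 if len(x) else 0,proj("side",(507,36.7,104+12.4+1)))
E
```

```text
t 20.90 pos [598.8  -1.9 172.3] r 45.2 phi -2.796 Ftan 0.5 Frad -4.8 Fz -2.8 w 16.8
fit hub [641.2  13.2] r 45.1
time: 21.73
tool_pos: [600.8, -3.0, 285.4]
tcp_rot: [3.141, 0.014, 2.982]
contact_force: [0.8, 0.3, 1.7]
grip_width: 55.4
finger_force: 0.0
-3.3 [303.0, 202.0] [184, 172, 167]
-3.25 [300.0, 202.0] [183, 170, 164]
-3.2 [298.0, 202.0] [183, 173, 165]
-3.15 [295.0, 202.0] [189, 175, 170]
-3.1 [292.0, 203.0] [188, 173, 168]
-3.05 [289.0, 203.0] [182, 171, 163]
-3.0 [287.0, 204.0] [28, 23, 25]
-2.95 [284.0, 205.0] [58, 56, 55]
-2.9 [281.0, 206.0] [56, 52, 50]
-2.85 [279.0, 207.0] [201, 198, 193]
-2.8 [276.0, 208.0] [207, 205, 200]
-2.75 [274.0, 210.0] [208, 206, 200]
-2.7 [272.0, 211.0] [41, 37, 34]
-2.65 [269.0, 213.0] [47, 43, 42]
-2.6 [267.0, 214.0] [84, 79, 75]
-2.55 [265.0, 216.0] [107, 99, 99]
-2.5 [263.0, 218.0] [37, 34, 111]
-2.45 [261.0, 220.0] [12, 26, 117]
-2.4 [260.0, 222.0] [18, 22, 124]
-2.35 [258.0, 224.0] [18, 31, 182]
-2.3 [257.0, 226.0] [24, 30, 131]
-2.25 [255.0, 228.0] [31, 29, 129]
blue side 90 273.5444444444444 185.98888888888888 [273.83132128 184.09582049]
```

```bash
python3 -c "
from plant import *
print(close_job())"
```

```text
the job is handed in; nothing more can be done
None
```

The cell is standing home in the fork's slot, nipped at an estimated 50 N. The turn first overshot to about 80 N and I backed it off. The gripper is clear, and I handed the job in at about 22 s of the 72 s; no verdict came back.

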